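# Load the chip carrier under the hold-down springs of the probe stage

### The arm

A 6-joint arm with a two-finger parallel gripper is mounted at the origin on the work surface. World frame = base frame: x ahead of the robot, y to its left, z up, the work surface at z = 0. Lengths are in m, angles in rad, forces in N, time in s.
With the tool pointing down it reaches from about 0.375 to 0.9 m from the base axis. Payload 3.1 kg.
Tool frame: the origin (TCP) lies at the very end of the fingers, on their centre line; the grasp point (between the pads) lies 19 mm behind it; x points along the fingers, z is the direction in which the jaws open and shut, and the axes are right-handed (so a half turn about x gives the same grasp; the last joint's range is limited). The gripper opens to 85 mm and grips with 20 to 120 N. Pads are 22 mm wide; open, the fingers measure 114 mm over their backs; the gripper's body (76 mm by 85 mm) begins 54 mm behind the grasp point. The pads swing forward as they close: fully open they stand 13 mm farther back than shut.
Start: joints at [-1.337, 0.527, 1.433, -0, 1.181, -0.178], TCP at [0.25, -0.573, 0.201] pointing down, gripper open.
Joint ranges: [-3.08, 3.08], [-0.75, 2.2], [0.22, 2.44], [-1.43, 4.57], [0, 2.65], [-2.85, 2.85]. Speed limits (rad/s): [2.79, 2.79, 3.14, 3.14, 3.14, 3.14].

### API

Orientations are given as a unit quaternion [x, y, z, w].
In Python, from station import manip, viewer, job gives the robot as it stands.
- The arm moves only by the tool move_arm, never from a script. Its argument "deltas" is one flat list of numbers, 7 for each row, row after row: the finger opening in mm, from 0 to 85.4, then the shift along the tool's x, y, z in mm, then the turn, a rotation vector about the tool's x, y, z in degrees. In form: [jaw, tx, ty, tz, rx, ry, rz, jaw, tx, ty, tz, rx, ry, rz, ...]. A call has 1 to 10 rows; each row shifts and turns the commanded pose from where the row before left it, along the tool's axes as they then stand; what a row does not reach is not made up. A row lasts 1/10 s, in which the tool goes at most 50 mm and 8.59 degrees, less where a joint would pass 70% of its speed; a pose out of reach is approached as far as the arm can. A call is refused whole if a number of a shift passes 50 or a number of a turn 8.59, either way. A call with a gripper value outside its range is refused whole. The fingers move at their own pace and stop on an object; "force" is the grip in N (left out, the last holds). Time passes only in rows, so rows that do not move let the fingers close. It gives the time, the measured TCP pose, the force and the opening at its end, in the units of the state.
- manip.sense(): the state, without advancing time (a new reading comes with each control period).
- viewer.snapshot(name): name is "scene" or "top" or "wrist"; returns a dict with "image" (480x640x3 uint8, red, green, blue), "depth" (480x640 float32, m along the optical axis (not along the pixel's ray), 0 where there is no reading), "fovy" (degrees; the focal length in pixels is half the picture's height over the tangent of half this angle, whatever the lens; pixels are square), "cx", "cy" (the principal point, pixels), "R" (3x3) and "t" (3): a world point X has camera coordinates R X + t. Camera axes: x right, y down, z forward; pixel columns grow to the right and rows downward; lengths in m; the calibration is good to about 2 mm. A picture is of the moment at which its call begins.
- job.sign_off(): hands the job in, once; it reports no verdict.
The state is a dict: "t": time; "q": joint angles; "qd": joint speeds; "tau": joint torques, N m; "tcp_pos": TCP position; "tool_rot": TCP orientation; "force": force on the tool from outside, world axes, zero at the start; "ft_torque": the same for the moment, N m; "finger_gap": opening from 0.0 (shut) to 1.0 (fully open).
Only numpy, scipy, OpenCV 4.12 (cv2) and the standard library are available. Lean on these libraries where they do the work, as an engineer would, in place of code of your own. Each camera call takes 0.05 s, during which the arm holds its last target.

### The job

Load the brass-coloured chip carrier for probing: with a fingertip press its black thumb pad down firmly, so that the sprung-up nose goes down, and keep it pressed while you slide the carrier forward under both leaf springs until it is fully home against the end stop and lies flat; then take the finger away. Do not lift or tip the carrier out of its channel, keep off the bare chip, and leave the loose things around the stage where they are.

Things in the scene. Friction and masses are not known exactly. Their poses are not given: they have to be found in the camera images.
- nest: loading stage, fixed: black XY stage 180 x 150 mm with a carrier channel on top. Origin: centre of its underside on the bench; the carrier slides in along its +x; +z up. Channel floor 50 mm above the origin, between two aluminium rails 62 mm apart, 7 mm above the floor, from x = -95 to +63 mm. Spring posts beyond the stop (x = 85 to 107 mm) are 18 mm above the floor with their screws
- end_stop (a point): middle of the end stop's near face, at floor level (nest x = 65, y = 0, z = 50 mm); axes as the nest's. The stop is a bar 6 mm above the floor; the carrier's nose meets it when fully home
- carrier: chip carrier, loose in the channel: brass-coloured plate 100 (x) x 60 x 8 mm, 0.14 kg. Origin: centre of its underside; +x to its nose. At the start the tail is on the floor and two spring pins hold the nose up 7 to 8 mm: so it butts against the spring lips, and must be pressed nearly flat to go under. Home, its origin is at nest x = 15 mm, 43 to 55 mm ahead of its start. Friction on the floor about 0.15
- thumb_pad (a point): where to press: carrier top face (8 mm above its underside), centre line, 13 mm behind its origin; axes as the carrier's. Pad 34 x 40 mm, black. A black ridge at its front (36 mm wide, 4 high, 4 thick), near face 12 mm ahead of this point: a fingertip can push on it. About 7 N here holds the carrier flat; press with 12 to 20 N. Sliding under the springs takes up to 18 N forward
- carrier_nose (a point): middle of the carrier's front edge, at its underside (50 mm ahead of its origin)
- carrier_tail (a point): middle of the carrier's rear edge, at its underside (50 mm behind its origin)
- chip: the bare chip on a white ceramic tile, 16 x 16 mm and 2.5 mm high, fixed on top of the carrier 26 mm ahead of its origin; origin at the middle of the tile's underside. Not to be touched
- spring_left (a joint): angle of the left leaf spring (seen along the nest's +x): a steel strip 12 mm wide, fixed to a post beyond the end stop and reaching back over the channel at nest y = +22 mm. 0 at rest, grows as its tip is lifted, about 0.03 rad when the carrier lies flat under it; then it bears on the plate with about 5.5 N. Spring tips: the upturned lip begins at nest x = 26 mm, 12 mm above the floor; the lowest bend is at x = 40 mm, 6.5 mm above the floor at rest
- spring_right (a joint): angle of the right leaf spring (seen along the nest's +x): a steel strip 12 mm wide, fixed to a post beyond the end stop and reaching back over the channel at nest y = -22 mm. 0 at rest, grows as its tip is lifted, about 0.03 rad when the carrier lies flat under it; then it bears on the plate with about 5.5 N. Shaped like the left one
- pin_left (a joint): how far the left spring lift pin (steel ball end, 10 mm across, at nest x = 0, y = +18 mm) is pressed down, m: 0 = up, 6 mm proud of the channel floor; 0.006 = level with it. Its spring pushes up with 1.1 N when up, 1.9 N when fully down
- pin_right (a joint): how far the right spring lift pin (steel ball end, 10 mm across, at nest x = 0, y = -18 mm) is pressed down, m: 0 = up, 6 mm proud of the channel floor; 0.006 = level with it. Its spring pushes up with 1.1 N when up, 1.9 N when fully down
- objective: bystander, loose, on the bench beside the stage: spare microscope objective standing upright, steel, 25 mm across, 48 mm high; origin at the centre of its underside
- dust_cup: bystander, loose, on the bench beside the stage: polished steel cylinder (lens dust cup) standing upright, 45 mm across, 42 mm high; origin at the centre of its underside
- solvent: bystander, loose, on the bench beside the stage: small amber bottle with a white cap, 36 mm across, 72 mm high; origin at the centre of its underside
- driver: bystander, loose, on the bench beside the stage: screwdriver with a red handle lying flat, 130 mm long; origin at the centre of its underside
- tweezers: bystander, loose, on the bench beside the stage: dark steel tweezers lying flat, 125 mm long, 4 mm thick; origin at the centre of its underside
- chip_box: bystander, loose, on the bench beside the stage: small black chip box with a clear lid, 52 x 52 x 13 mm; origin at the centre of its underside
- blank_carrier: bystander, loose, on the bench beside the stage: spare carrier plate, silver, no chip, lying on the bench, 100 x 60 x 8 mm; origin at the centre of its underside
Mind the look-alikes: they are no part of the job. Of the things that look like the carrier, the middle-sized one is meant.

How it is judged:
On the way:
1. a finger presses the carrier down, lift pins down, while both leaf springs ride up on its nose (value of joint each of spring_left, spring_right above 0.02 rad and value of joint each of pin_left, pin_right above 0.0045 m and contact force between the fingers and carrier above 3 N), for 0.1 s.
At the end, for the whole second after the job is handed in: the carrier's nose is within 3 mm of the end stop, the carrier lies flat (within 2 mm of the floor at both ends and within 0.03 rad) and at rest, both lift pins are down (over 4.5 mm) and both leaf springs bear on it (each over 0.02 rad) (x of carrier_nose in the frame of end_stop between -0.003 and 0.003 m and z of each of carrier_nose, carrier_tail in the frame of end_stop below 0.002 m and angle between carrier's own z axis and vertical below 0.03 rad and linear speed of carrier below 0.01 m/s and value of joint each of spring_left, spring_right above 0.02 rad and value of joint each of pin_left, pin_right above 0.0045 m); the robot touches nothing.
It fails at once if the carrier is lifted or tipped out of its channel (tail more than 10 mm or nose more than 18 mm above the floor) (z of carrier_tail in the frame of end_stop above 0.01 m or z of carrier_nose in the frame of end_stop above 0.018 m).
It fails at once if the bare chip is touched by the robot (contact force between any of the fingers, the arm and chip above 0.3 N).
It fails at once if a loose bystander is moved by more than 15 mm (distance of any of objective, dust_cup, solvent, driver, tweezers, chip_box, blank_carrier from where it was at the start of the episode above 0.015 m).
It also fails if it takes over 48 s, if anything falls off the work surface, if the arm or the gripper's body presses on something with over 40 N, if the wrist force passes 120 N, or if a joint passes its speed limit or range.

## Working session

There is one attempt and no reset: what is moved stays moved. The work goes in short steps, Python scripts to look and compute and a tool call to move; the robot and the scene stay as the last step left them, time stands still between calls to the robot, and variables do not carry over. Pictures are saved under pics/ and viewed, and the job is handed in when it is done.

Besides the shell and the picture viewer there is one more tool, called after ">>>" as name(argument=value, ...) on one line, values as JSON. move_arm: Moves the arm, as the interface text tells. Its arguments: {"type":"object","properties":{"deltas":{"type":"array"},"force":{"type":"number"}},"required":["deltas"]}

```bash
mkdir -p pics; python3 - <<'E'
from station import manip, viewer, job
import cv2,numpy as np
print({k:np.round(v,4).tolist() for k,v in manip.sense().items()})
for n in ["scene","top","wrist"]:
    s=viewer.snapshot(n); cv2.imwrite(f"pics/{n}0.png",s["image"][:,:,::-1]); np.savez(f"{n}0.npz",**s)
    print(n,s["fovy"],s["cx"],s["cy"],s["R"].round(3).tolist(),s["t"])
E
```

```text
{'t': 0.0, 'q': [-1.3375, 0.5285, 1.4339, 0.0, 1.1814, -0.1785], 'qd': [0.0014, -0.0002, 0.0001, -0.0002, 0.0012, 0.0008], 'tau': [0.0002, -44.2346, -17.8023, -0.0003, 0.0086, -0.0], 'tcp_pos': [0.25, -0.572, 0.1995], 'tool_rot': [0.3877, 0.5922, -0.3867, 0.5911], 'force': [-1.2472, 0.2127, -0.2445], 'ft_torque': [0.0343, 0.0264, -0.0177], 'finger_gap': 1.0024}
scene 49.15216765093148 315.33034135179776 245.0674017975984 [[0.84, 0.542, -0.008], [0.366, -0.578, -0.729], [-0.399, 0.61, -0.684]] [-0.46896255 -0.13278607  1.1379579 ]
top 53.77841383318984 316.2323202005316 238.2338540149532 [[-0.002, -1.0, 0.008], [-0.994, 0.001, -0.108], [0.108, -0.008, -0.994]] [0.02796771 0.55487285 0.8259336 ]
wrist 63.58936768064003 319.74807188910927 237.51844280852555 [[0.401, -0.916, -0.003], [-0.878, -0.386, 0.285], [-0.262, -0.112, -0.959]] [-0.62465763 -0.03796475  0.38022576]
```

View pics/top0.png

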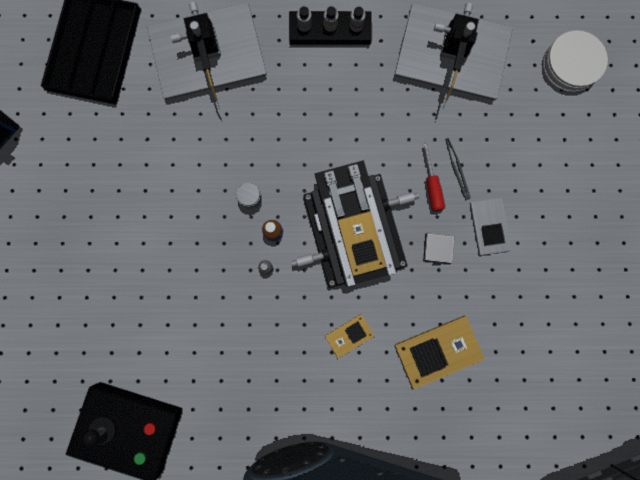

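View pics/scene0.png

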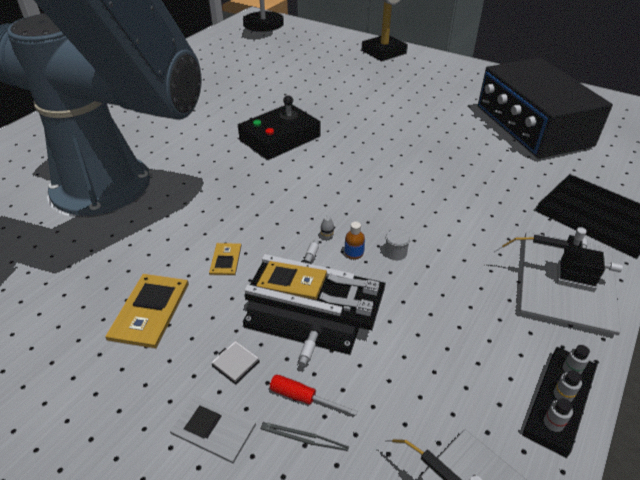

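The top view shows the carrier in the channel at about (360,245), with the springs at (330..360,190) and the nest's +x pointing up the image. The big and small brass look-alikes lie outside the stage. Next I'll zoom in and measure.

```bash
cat > h.py <<'E'
import numpy as np,cv2
def load(n):
    return dict(np.load(n+".npz"))
def cloud(s):
    f=240/np.tan(np.radians(float(s["fovy"]))/2)
    v,u=np.mgrid[0:480,0:640]; d=s["depth"]
    c=np.stack([(u-s["cx"])/f*d,(v-s["cy"])/f*d,d],-1)
    return (c-s["t"])@s["R"]
def proj(s,X):
    f=240/np.tan(np.radians(float(s["fovy"]))/2)
    c=np.atleast_2d(X)@s["R"].T+s["t"]
    return np.c_[c[:,0]/c[:,2]*f+s["cx"],c[:,1]/c[:,2]*f+s["cy"]]
E
python3 - <<'E'
from h import *
s=load("top0");P=cloud(s)
cv2.imwrite("pics/topc.png",cv2.resize(s["image"][150:300,280:430,::-1],(600,600),interpolation=cv2.INTER_CUBIC))
for u,v in [(345,280),(378,268),(340,222),(370,215),(350,250),(358,229),(332,290),(404,265),(375,165),(317,180),(365,255)]:
    print(u,v,P[v,u].round(4))
im=s["image"].astype(int)
m=(im[...,0]-im[...,2]>50)&(im[...,0]>100)
m[:180]=0;m[290:]=0;m[:,:325]=0;m[:,400:]=0
# gold in nest
p=P[m]; print(m.sum(),p.min(0),p.max(0))
ys,xs=np.nonzero(m); r=cv2.minAreaRect(np.c_[p[:,0],p[:,1]].astype(np.float32)*1000); print(r, cv2.boxPoints(r))
E
```

```text
345 280 [ 0.4791 -0.0228  0.0526]
378 268 [ 0.4997 -0.0802  0.0569]
340 222 [ 0.5792 -0.014   0.0674]
370 215 [ 0.5922 -0.0669  0.0621]
350 250 [ 0.5309 -0.0313  0.0614]
358 229 [ 0.5666 -0.0449  0.0692]
332 290 [ 0.4618 -0.0022 -0.001 ]
404 265 [ 0.5068 -0.1328  0.0199]
375 165 [ 0.6989 -0.0857 -0.0013]
317 180 [0.6577 0.0256 0.0497]
365 255 [ 0.5221 -0.0572  0.0621]
1354 [ 0.46207213 -0.09204847  0.0490286 ] [0.59973045 0.03377269 0.88101143]
((532.5615844726562, -15.423721313476562), (103.61998748779297, 137.1826629638672), 18.022480010986328) [[462.07214   33.77269 ]
 [504.51514  -96.67914 ]
 [603.051    -64.62013 ]
 [560.60803   65.831696]]
```

View pics/topc.png

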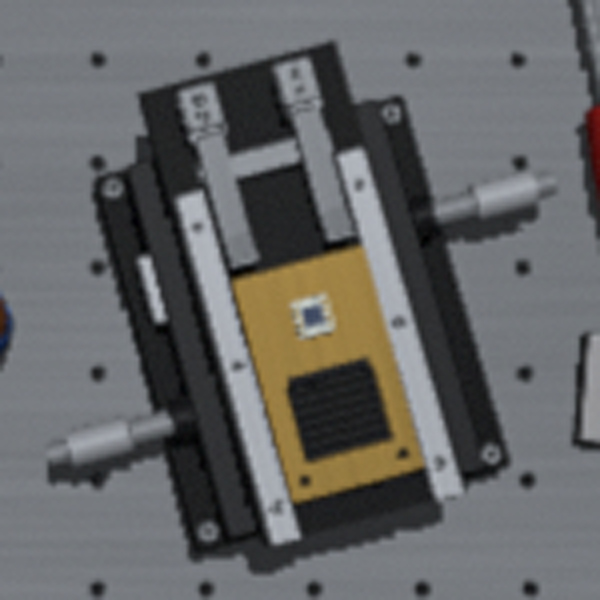

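View pics/wrist0.png

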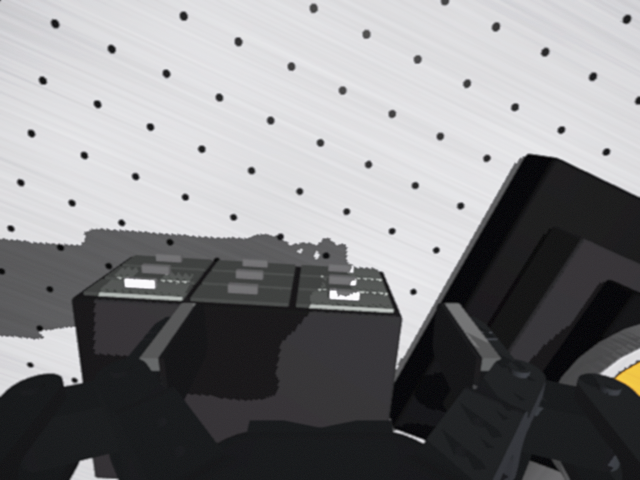

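```bash
cat >> h.py <<'E'
from scipy.spatial.transform import Rotation as Rn
from scipy.optimize import least_squares
def nest2w(p,X):
    x,y,a=p[:3]; X=np.atleast_2d(X); c,s=np.cos(a),np.sin(a)
    return np.c_[x+c*X[:,0]-s*X[:,1],y+s*X[:,0]+c*X[:,1],X[:,2]]
E
python3 - <<'E'
from h import *
s=load("top0");P=cloud(s)
cp=lambda c:np.array([280+c[0]/4-.4,150+c[1]/4-.4])
# rail inner corners z=57mm
obs=np.array([cp(c) for c in [(203,193),(338,153),(300,540),(440,498)]])
X=np.array([[63,31,57],[63,-31,57],[-95,31,57],[-95,-31,57]])/1000
r=least_squares(lambda p:(proj(s,nest2w(p,X))-obs).ravel(),[.53,-.04,.2]);print(r.x,np.degrees(r.x[2]),r.fun.round(1))
T=r.x
# carrier tail corners at z=58
f=lambda q:(proj(s,nest2w(T,np.array([[q[0],30,58],[q[0],-30,58]])/1000))-np.array([cp((300,503)),cp((425,470))])).ravel()
rr=least_squares(f,[-80]);print("tail x",rr.x,rr.fun)
print(nest2w(T,[[rr.x[0]/1000+.037,0,.06]]))
from station import manip
st=manip.sense();R=Rn.from_quat(st["tool_rot"]).as_matrix();print(R.round(3))
E
```

```text
[ 0.57181778 -0.04444677  0.27026423] 15.48499958397661 [-0.  -0.3 -0.2  0.5  0.5 -0.6 -0.3  0.3]
tail x [-80.76682918] [-1.18637153  0.59091708  0.67800055 -0.45176606]
[[ 0.52963967 -0.0561319   0.06      ]]
[[-0.     0.916  0.4  ]
 [ 0.002  0.4   -0.916]
 [-1.     0.    -0.002]]
```

```bash
python3 - <<'E'
from h import *
from station import manip
st=manip.sense();R=Rn.from_quat(st["tool_rot"]).as_matrix()
s=load("wrist0"); c=-s["R"].T@s["t"]; print("cam in tool",R.T@(c-st["tcp_pos"]),"fwd in tool",R.T@s["R"][2])
a=np.radians(15.5); R2=np.array([[0,np.cos(a),np.sin(a)],[0,np.sin(a),-np.cos(a)],[-1,0,0]])
# hover TCP over (0.50,-0.06,0.25)
print(R.T@(np.array([.50,-.064,.25])-st["tcp_pos"])*1000)
E
```

```text
cam in tool [-0.17358015  0.07262597  0.00109045] fwd in tool [ 0.95850694 -0.28506749 -0.00098656]
[ -49.5156103   432.46898114 -365.66598977]
```

>>> move_arm(deltas=[0,-25,0,0,0,0,0,0,-25,18,-15,0,0,0,0,0,36,-30.5,0,0,0,0,0,36,-30.5,0,0,0,0,0,36,-30.5,0,0,0,0,0,36,-30.5,0,0,0,0,0,36,-30.5,0,0,0,0,0,36,-30.5,0,0,0,0,0,36,-30.5,0,0,0,0,0,36,-30.5,0,0,0], force=60)

```text
t: 1.15
tcp_pos: [0.4273, -0.211, 0.2505]
tool_rot: [0.387, 0.592, -0.387, 0.592]
force: [0.5, -0.0, 0.3]
finger_gap: -0.002
```

>>> move_arm(deltas=[0,0,36,-30.5,0,0,0,0,0,36,-30.5,0,0,0,0,0,36,-30.5,0,0,0,0,0,18,-15,8.1,0,0,0,0,0,0,0,0,0,0,0,0,0,0,0,0])

```text
t: 1.75
tcp_pos: [0.4995, -0.0646, 0.2502]
tool_rot: [0.427, 0.564, -0.427, 0.563]
force: [-0.8, -0.4, -0.5]
finger_gap: 0.002
```

```bash
python3 - <<'E'
from station import manip, viewer, job
import cv2,numpy as np
print({k:np.round(v,4).tolist() for k,v in manip.sense().items()})
for n in ["wrist"]:
    s=viewer.snapshot(n); cv2.imwrite(f"pics/{n}1.png",s["image"][:,:,::-1]); np.savez(f"{n}1.npz",**s)
E
```

```text
{'t': 1.75, 'q': [-0.3505, 0.3027, 1.6684, -0.0007, 1.1712, 0.9467], 'qd': [-0.0344, -0.0047, 0.0028, -0.0019, -0.0009, 0.003], 'tau': [0.8669, -33.3482, -17.7683, 0.0655, -0.0004, 0.042], 'tcp_pos': [0.4995, -0.0646, 0.2502], 'tool_rot': [0.4267, 0.5638, -0.4273, 0.5634], 'force': [-0.848, -0.4309, -0.4972], 'ft_torque': [-0.0478, 0.0351, -0.0315], 'finger_gap': 0.0018}
```

View pics/wrist1.png

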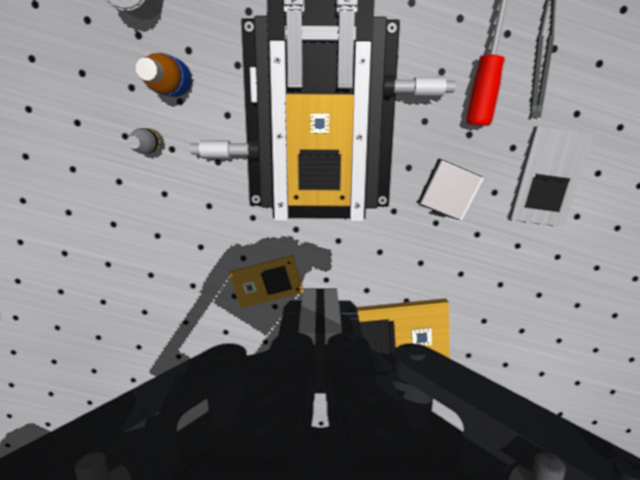

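The wrist view shows the carrier centred at (320,150), its pad at (320,170) and the chip at (320,123). The rails are upright in the picture and the closed fingertips show at (320,290). I'll zoom in for a precise fit.

```bash
python3 - <<'E'
from h import *
s=load("wrist1")
print("tcp px",proj(s,[[.4995,-.0646,.2502]]))
cv2.imwrite("pics/w1c.png",cv2.resize(s["image"][20:230,230:410,::-1],(514*1,600),interpolation=cv2.INTER_CUBIC))
E
```

```text
tcp px [[317.63563076 279.17947447]]
```

View pics/w1c.png

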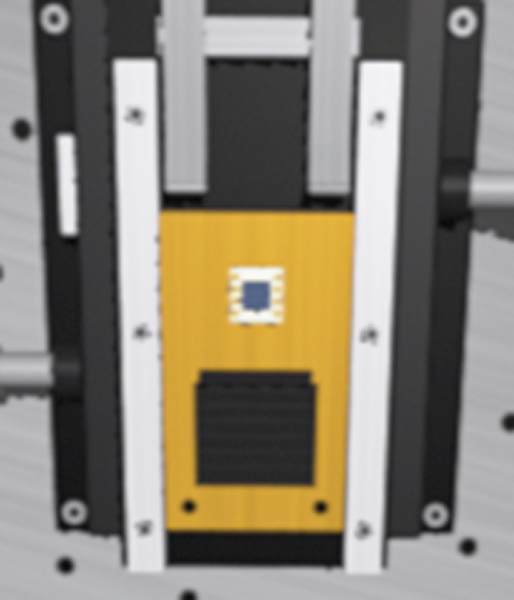

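```bash
cat > fit.py <<'E'
from h import *
s=load("wrist1")
k=600/210
cp=lambda c:np.array([230+(c[0]+.5)/k-.5,20+(c[1]+.5)/k-.5])
obs=np.array([cp(c) for c in [(158,59),(359,61),(165,571),(345,571)]])
X=np.array([[63,31,57],[63,-31,57],[-95,31,57],[-95,-31,57]])/1000
r=least_squares(lambda p:(proj(s,nest2w(p,X))-obs).ravel(),[.57,-.04,.27]);T=r.x
print(T,np.degrees(T[2]),r.fun.round(1))
# carrier: origin x (nest), y, tilt -> corners
def car(q,X):  # carrier coords(mm)->nest mm ; tail underside on floor
    x,y,th=q; X=np.array(X,float)
    X[:,0]+=50; c,sn=np.cos(th),np.sin(th)
    return np.c_[x-50+c*X[:,0]-sn*X[:,2],y+X[:,1],50+sn*X[:,0]+c*X[:,2]]
CX=[[-50,30,8],[-50,-30,8],[50,30,8],[50,-30,8],[-30,20,8],[-30,-20,8]]
co=np.array([cp(c) for c in [(165,531),(346,531),(160,211),(355,211),(197,485),(315,485)]])
g=lambda q:(proj(s,nest2w(T,car(q,CX)/1000))-co).ravel()
r=least_squares(g,[-30,0,.075],x_scale=[1,1,.01]);print(r.x,r.fun.round(1))
r2=least_squares(lambda q:g([q[0],q[1],.075]),[-30,0]);q=[*r2.x,.075];print(q,r2.fun.round(1))
pp=nest2w(T,car(q,[[-13,0,8],[-1,0,8],[-1,0,12],[50,0,0]])/1000);print(pp.round(4))
np.savez("T.npz",T=T,q=q)
P=cloud(s)
for c in [(256,440),(256,500),(256,345),(142,300),(142,500)]:
    u,v=cp(c).round().astype(int);print(c,P[v,u].round(4))
E
python3 fit.py
```

```text
[ 0.5734562  -0.04443883  0.26821568] 15.367626260926416 [-1.   0.1  0.9 -0.  -0.3 -0.2  0.3  0.2]
[-30.82961393  -0.06996962   0.10300447] [ 0.5  0.5 -0.5  1.  -0.6  2.   0.6  2.5 -0.6 -3.5  0.5 -3.2]
[np.float64(-31.12831353064971), np.float64(-0.06844092875636947), 0.075] [ 0.5  0.6 -0.5  1.1 -0.3  2.   0.4  2.5 -0.6 -3.6  0.5 -3.3]
[[ 0.5302 -0.0564  0.0607]
 [ 0.5418 -0.0532  0.0616]
 [ 0.5415 -0.0533  0.0656]
 [ 0.5914 -0.0396  0.0575]]
(256, 440) [ 0.5249 -0.0576  0.061 ]
(256, 500) [ 0.5053 -0.0631  0.0583]
(256, 345) [ 0.5546 -0.0492  0.0628]
(142, 300) [ 0.5572 -0.0106  0.0566]
(142, 500) [ 0.4948 -0.0263  0.0577]
```

```bash
cat > bp.py <<'E'
from h import *
import sys
def bp(s,uv,z):
    f=240/np.tan(np.radians(float(s["fovy"]))/2)
    d=np.array([(uv[0]-s["cx"])/f,(uv[1]-s["cy"])/f,1])@s["R"]; c=-s["R"].T@s["t"]
    return c+d*(z-c[2])/d[2]
def w2n(T,p):
    d=p[:2]-T[:2]; c,sn=np.cos(T[2]),np.sin(T[2]); return np.array([c*d[0]+sn*d[1],-sn*d[0]+c*d[1],p[2]])*1000
E
python3 - <<'E'
from bp import *
s=load("wrist1");T=np.load("T.npz")["T"];k=600/210
cp=lambda c:np.array([230+(c[0]+.5)/k-.5,20+(c[1]+.5)/k-.5])
for n,c,z in [("tail",(256,531),58),("padrear",(256,485),59.5),("ridge rear top?",(256,384),65.5),("ridge front",(256,371),65.5),("chip",(256,295),65),("nose",(256,211),65.5),("lip",(186,193),62),("stop",(256,57),56)]:
    print(n,w2n(T,bp(s,cp(c),z/1000)).round(1))
g=cv2.cvtColor(s["image"],cv2.COLOR_RGB2GRAY); print(g[85:215,320].tolist())
P=cloud(s)
for v in range(88,215,4): print(v,w2n(T,P[v,320]).round(1), w2n(T,P[v,300]).round(1))
E
```

```text
tail [-80.9  -0.2  58. ]
padrear [-65.1  -0.1  59.5]
ridge rear top? [-31.8   0.1  65.5]
ridge front [-27.7   0.1  65.5]
chip [-4.7  0.3 65. ]
nose [19.9  0.4 65.5]
lip [25.1 21.9 62. ]
stop [64.   0.7 56. ]
[53, 51, 50, 51, 50, 50, 48, 50, 75, 127, 169, 181, 179, 179, 178, 178, 178, 179, 178, 178, 178, 177, 178, 177, 178, 177, 175, 175, 203, 241, 248, 249, 241, 176, 109, 98, 100, 102, 101, 101, 101, 98, 100, 128, 194, 240, 242, 223, 188, 173, 172, 172, 172, 173, 173, 173, 173, 172, 172, 173, 172, 171, 172, 160, 118, 66, 41, 42, 40, 37, 39, 41, 43, 42, 39, 40, 43, 44, 40, 41, 42, 45, 43, 42, 40, 41, 42, 43, 43, 40, 39, 40, 43, 45, 40, 41, 41, 43, 44, 42, 41, 41, 39, 45, 79, 129, 160, 166, 166, 166, 164, 165, 164, 164, 164, 164, 165, 165, 166, 153, 111, 58, 25, 24, 25, 26, 25, 25, 24, 25]
88 [25.5 -0.2 50.6] [25.5 18.  49.2]
92 [22.2 -0.2 49.6] [22.  17.9 51. ]
96 [17.9 -0.2 63.7] [17.6 17.1 66.9]
100 [14.5 -0.2 66.3] [14.5 17.3 64.8]
104 [11.3 -0.3 64.1] [11.1 17.3 65.5]
108 [ 8.  -0.3 64.2] [ 7.8 17.3 65.6]
112 [ 4.6 -0.3 63.7] [ 4.5 17.3 65.2]
116 [ 1.2 -0.3 64.9] [ 1.1 17.4 64.7]

[... 337 characters left out ...]
 [-29.9  -0.6  66. ] [-30.1  17.6  64.1]
156 [-33.8  -0.6  61.6] [-33.9  17.7  62.5]
160 [-37.3  -0.6  63.2] [-37.4  17.7  62.9]
164 [-40.9  -0.6  62.6] [-41.1  17.8  62. ]
168 [-44.7  -0.7  61.4] [-44.8  17.9  61.7]
172 [-48.4  -0.7  61.3] [-48.7  18.   60.5]
176 [-52.2  -0.7  60.7] [-52.3  17.9  61.3]
180 [-55.9  -0.7  61.2] [-56.3  18.1  59.4]
184 [-59.7  -0.8  60.7] [-60.   18.1  59.7]
188 [-63.4  -0.8  61.3] [-63.9  18.2  58.8]
192 [-67.4  -0.8  60. ] [-67.8  18.2  58.5]
196 [-71.2  -0.9  60. ] [-71.8  18.3  57.8]
200 [-75.4  -0.9  58.5] [-75.3  18.2  59.6]
204 [-79.3  -0.9  58.7] [-79.3  18.3  59. ]
208 [-85.1  -0.9  49.9] [-85.1  18.7  50.5]
212 [-89.   -1.   50.3] [-89.   18.7  51.2]
```

```bash
python3 - <<'E'
from h import *
from station import manip
s=load("wrist1");P=cloud(s);st=manip.sense();R=Rn.from_quat(st["tool_rot"]).as_matrix()
Q=((P-st["tcp_pos"])@R)*1000
for v in range(284,345,4):
    print(v,[Q[v,u].round(0).astype(int).tolist() for u in (300,308,316,320,324,332,340)])
cv2.imwrite("pics/w1f.png",cv2.resize(s["image"][270:450,230:410,::-1],(600,600),interpolation=cv2.INTER_CUBIC))
E
```

```text
284 [[243, -108, -23], [250, -111, -14], [251, -111, -4], [250, -110, 1], [250, -110, 5], [250, -110, 15], [250, -110, 24]]
288 [[244, -113, -23], [-35, 12, -4], [-35, 11, -1], [-36, 12, 0], [-36, 12, 2], [-34, 11, 5], [250, -116, 24]]
292 [[244, -118, -23], [-39, 11, -4], [-40, 12, -1], [-39, 12, 0], [-40, 12, 2], [-39, 12, 5], [249, -120, 25]]
296 [[250, -126, -23], [-42, 11, -4], [-44, 12, -1], [-43, 12, 0], [-42, 11, 2], [-43, 12, 5], [251, -126, 25]]
300 [[-38, 8, -7], [-46, 12, -4], [-46, 12, -1], [-47, 12, 0], [-46, 12, 2], [-46, 11, 5], [-37, 7, 8]]
304 [[-41, 8, -7], [-50, 12, -4], [-50, 12, -1], [-49, 11, 0], [-49, 12, 2], [-49, 12, 5], [-41, 8, 8]]
308 [[-44, 7, -7], [-52, 11, -4], [-53, 12, -1], [-53, 12, 0], [-52, 11, 2], [-52, 12, 5], [-44, 7, 8]]
312 [[-48, 8, -7], [-55, 12, -4], [-55, 11, -1], [-56, 12, 0], [-54, 11, 2], [-55, 12, 5], [-48, 8, 8]]
316 [[-58, 11, -6], [-59, 12, -3], [-58, 11, -1], [-58, 12, 0], [-58, 12, 2], [-58, 12, 4], [-51, 8, 8]]
320 [[-61, 11, -6], [-61, 12, -3], [-62, 12, -1], [-61, 12, 0], [-61, 12, 2], [-61, 12, 4], [-53, 8, 7]]
324 [[-64, 12, -6], [-63, 12, -3], [-63, 11, -1], [-63, 11, 0], [-63, 12, 2], [-64, 12, 4], [-64, 12, 7]]
328 [[-66, 12, -6], [-65, 11, -3], [-67, 12, -1], [-66, 12, 0], [-65, 11, 2], [-66, 12, 4], [-65, 11, 7]]
332 [[-68, 11, -6], [-68, 11, -3], [-68, 11, -1], [-69, 12, 0], [-68, 12, 2], [-68, 12, 4], [-68, 12, 7]]
336 [[-73, 13, -5], [-71, 12, -3], [-69, 11, -1], [-69, 10, 0], [-69, 10, 2], [-72, 12, 4], [-75, 14, 6]]
340 [[-76, 13, -5], [-74, 12, -3], [-69, 9, -1], [-68, 9, 1], [-68, 9, 2], [-74, 12, 4], [-77, 14, 6]]
344 [[-76, 12, -5], [-77, 13, -3], [-68, 8, -1], [-68, 7, 1], [-69, 8, 2], [-76, 12, 4], [-77, 13, 6]]
```

View pics/w1f.png

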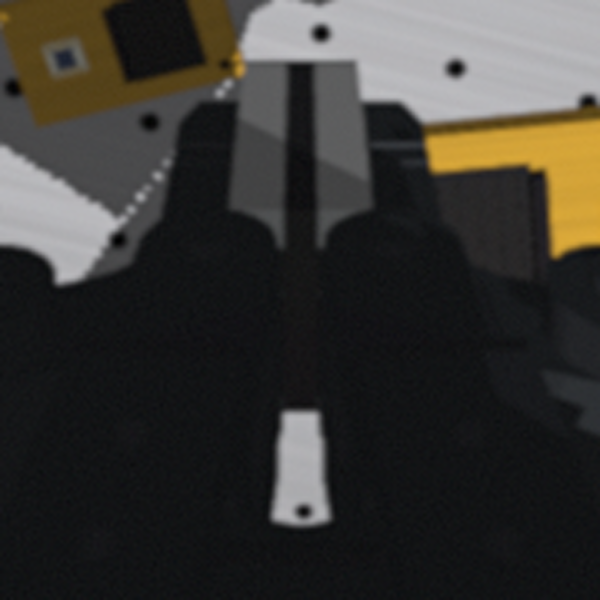

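```bash
python3 - <<'E'
from h import *
from station import viewer,manip
s=viewer.snapshot("scene");np.savez("scene1.npz",**s);st=manip.sense()
p=np.array(st["tcp_pos"]);im=s["image"][:,:,::-1].copy()
im=np.ascontiguousarray(im)
for h,c in [(0,(0,0,255)),(.035,(0,255,0))]:
    u=proj(s,p+[0,0,h])[0];print(u);cv2.circle(im,tuple(int(round(a)) for a in u),1,c,-1)
u=proj(s,p)[0].astype(int)
cv2.imwrite("pics/s1.png",cv2.resize(im[max(0,u[1]-140):u[1]+60,u[0]-100:u[0]+100],(600,600),interpolation=cv2.INTER_NEAREST))
E
```

```text
[252.61250781 176.85650251]
[250.27643875 155.48643961]
```

View pics/s1.png

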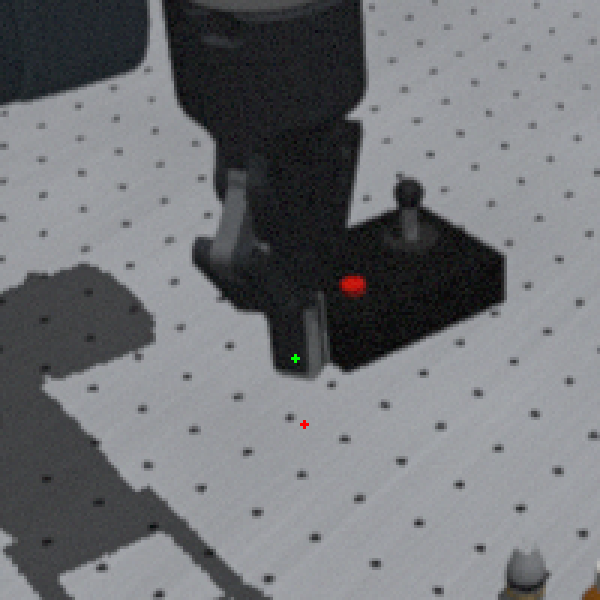

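Both cameras put the real fingertip end about 30–35 mm short of the reported TCP. I won't trust the reported height: I'll go down to 80 mm, look again, then descend by feeling for contact.

>>> move_arm(deltas=[0,20,16,0,0,0,0,0,35,15.7,0,0,0,0,0,40,0,0,0,0,0,0,40,0,0,0,0,0,0,35,0,0,0,0,0,0,0,0,0,0,0,0,0,0,0,0,0,0,0])

```text
t: 2.55
tcp_pos: [0.5301, -0.0575, 0.0806]
tool_rot: [0.428, 0.563, -0.429, 0.562]
force: [1.0, -0.3, 0.1]
finger_gap: 0.001
```

```bash
cat > look.py <<'E'
from bp import *
import sys
from station import viewer,manip
n=sys.argv[1]
st=manip.sense();print({k:np.round(st[k],4).tolist() for k in("t","tcp_pos","tool_rot","force")})
T=np.load("T.npz")["T"];print("tcp nest",w2n(T,np.array(st["tcp_pos"])).round(1))
for c,b in (("wrist",(110,470)),("scene",None)):
    s=viewer.snapshot(c);np.savez(c+n+".npz",**s);im=s["image"][:,:,::-1]
    im=im[230:340,230:410] if c=="scene" else im
    im=cv2.resize(im,(800,489) if c=="scene" else (640,480),interpolation=cv2.INTER_CUBIC)
    cv2.imwrite(f"pics/{c}{n}.png",im)
E
python3 look.py 2
```

```text
{'t': 2.55, 'tcp_pos': [0.5301, -0.0575, 0.0806], 'tool_rot': [0.4283, 0.5629, -0.4286, 0.5622], 'force': [1.0327, -0.3268, 0.1009]}
tcp nest [-45.3  -1.1  80.6]
```

View pics/wrist2.png

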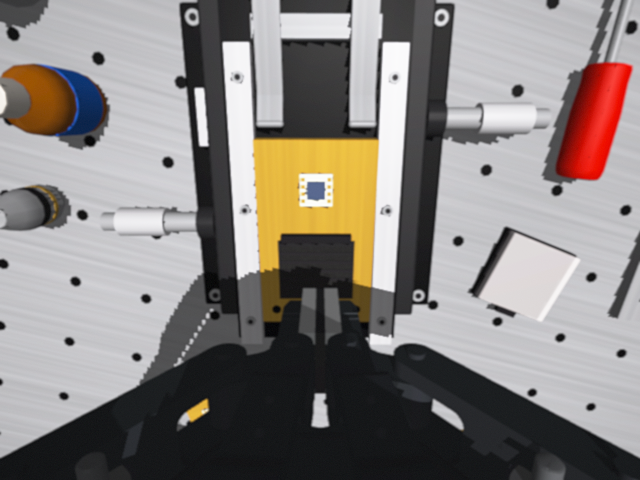

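View pics/scene2.png

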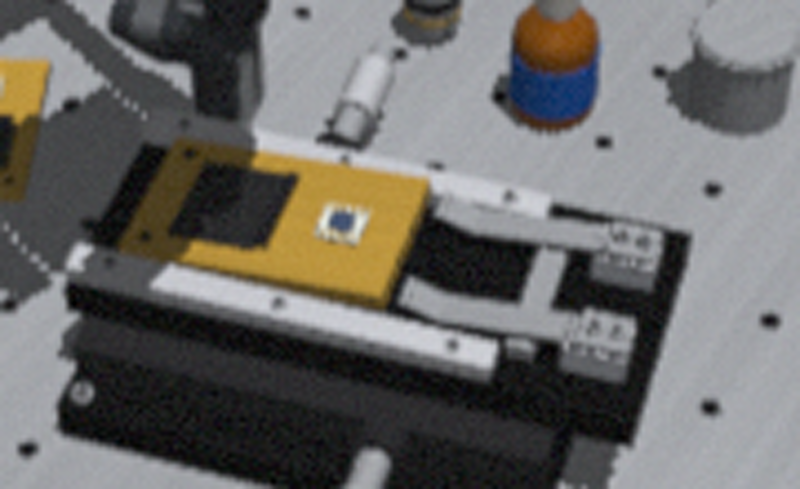

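>>> move_arm(deltas=[0,8,0,-1,0,0,0,0,8,0,0,0,0,0,0,2,0,0,0,0,0,0,2,0,0,0,0,0,0,2,0,0,0,0,0])

```text
t: 3.15
tcp_pos: [0.5301, -0.0554, 0.0584]
tool_rot: [0.428, 0.563, -0.428, 0.563]
force: [0.5, 0.2, 0.3]
finger_gap: -0.001
```

```bash
python3 look.py 3
```

```text
{'t': 3.15, 'tcp_pos': [0.5301, -0.0554, 0.0584], 'tool_rot': [0.428, 0.5628, -0.428, 0.5629], 'force': [0.5119, 0.2183, 0.3381]}
tcp nest [-44.7   0.9  58.4]
```

View pics/scene3.png

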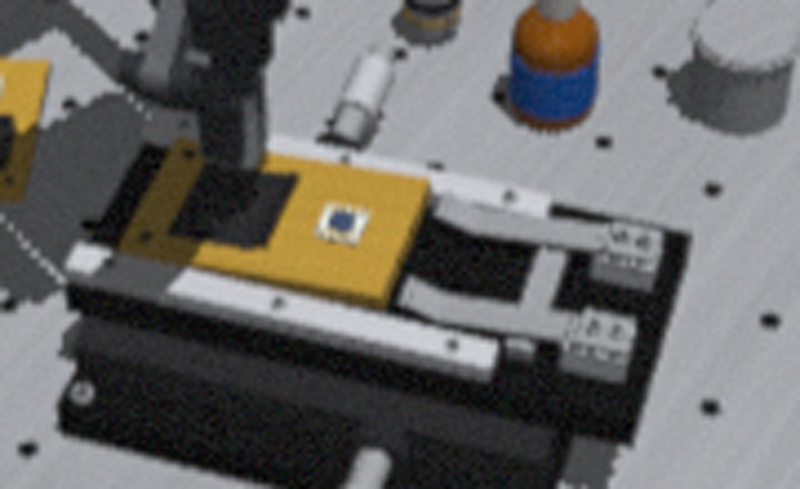

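View pics/wrist3.png

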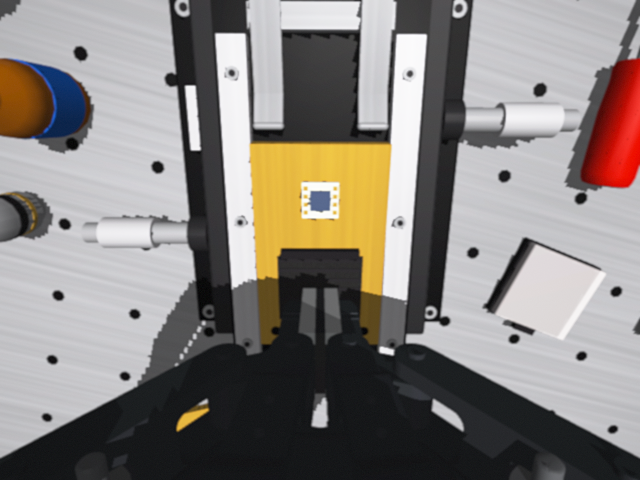

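TCP is at 58 mm with no contact and the finger still visibly hovers over the pad, which confirms the offset. Down another 20 mm.

>>> move_arm(deltas=[0,7,0,0,0,0,0,0,7,0,0,0,0,0,0,4,0,0,0,0,0,0,2,0,0,0,0,0])

```text
t: 3.65
tcp_pos: [0.5296, -0.0553, 0.0377]
tool_rot: [0.428, 0.563, -0.428, 0.562]
force: [-1.0, 0.4, 0.7]
finger_gap: 0.003
```

```bash
python3 look.py 4
```

```text
{'t': 3.65, 'tcp_pos': [0.5296, -0.0553, 0.0377], 'tool_rot': [0.4279, 0.5633, -0.4282, 0.5624], 'force': [-1.0354, 0.3806, 0.6764]}
tcp nest [-45.2   1.2  37.7]
```

View pics/scene4.png

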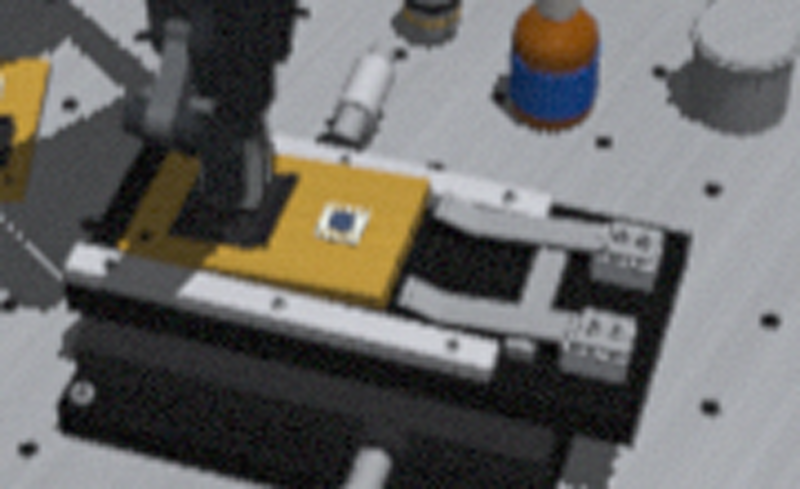

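View pics/wrist4.png

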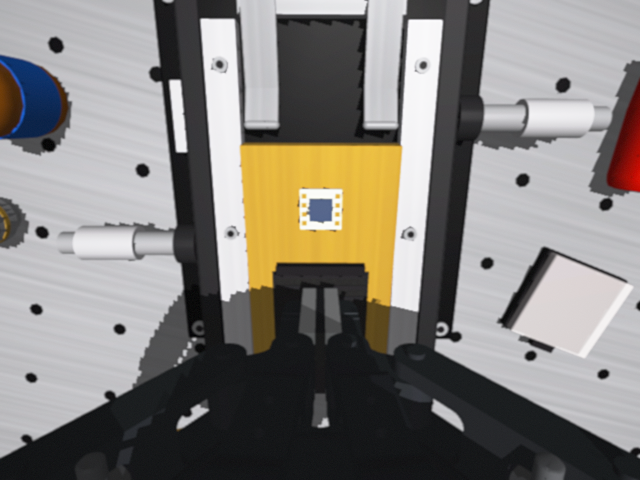

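Fingers stay centred on the pad, behind the ridge (rows 265–275), with about 8 mm of air left. Going on slowly.

>>> move_arm(deltas=[0,2,0,0,0,0,0,0,2,0,0,0,0,0,0,1,0,0,0,0,0,0,1,0,0,0,0,0])

```text
t: 4.15
tcp_pos: [0.5301, -0.0554, 0.0325]
tool_rot: [0.428, 0.563, -0.428, 0.563]
force: [0.2, -0.1, -0.7]
finger_gap: 0.002
```

>>> move_arm(deltas=[0,1,0,0,0,0,0,0,1,0,0,0,0,0,0,0,0,0,0,0,0])

```text
t: 4.45
tcp_pos: [0.5301, -0.0554, 0.0305]
tool_rot: [0.428, 0.563, -0.428, 0.563]
force: [0.0, -0.5, 0.4]
finger_gap: -0.003
```

>>> move_arm(deltas=[0,1,0,0,0,0,0,0,1,0,0,0,0,0,0,0,0,0,0,0,0])

```text
t: 4.75
tcp_pos: [0.5304, -0.0554, 0.0287]
tool_rot: [0.428, 0.563, -0.428, 0.563]
force: [0.4, 0.8, 3.6]
finger_gap: 0.004
```

>>> move_arm(deltas=[0,1,0,0,0,0,0,0,0,0,0,0,0,0])

```text
t: 4.95
tcp_pos: [0.5305, -0.0554, 0.0277]
tool_rot: [0.428, 0.563, -0.428, 0.563]
force: [1.1, 1.3, 4.9]
finger_gap: -0.001
```

>>> move_arm(deltas=[0,1,0,0,0,0,0,0,0,0,0,0,0,0])

```text
t: 5.15
tcp_pos: [0.5306, -0.0554, 0.0273]
tool_rot: [0.428, 0.562, -0.428, 0.563]
force: [-0.1, 2.5, 7.6]
finger_gap: 0.001
```

>>> move_arm(deltas=[0,0.5,0,0,0,0,0,0,0,0,0,0,0,0])

```text
t: 5.35
tcp_pos: [0.5307, -0.0554, 0.0273]
tool_rot: [0.428, 0.562, -0.428, 0.563]
force: [-0.0, 1.5, 11.6]
finger_gap: -0.005
```

>>> move_arm(deltas=[0,0.5,0,0,0,0,0,0,0,0,0,0,0,0])

```text
t: 5.55
tcp_pos: [0.5307, -0.0554, 0.0272]
tool_rot: [0.428, 0.562, -0.428, 0.563]
force: [-1.8, 1.6, 15.6]
finger_gap: -0.003
```

```bash
python3 look.py 5
```

```text
{'t': 5.55, 'tcp_pos': [0.5307, -0.0554, 0.0272], 'tool_rot': [0.4283, 0.5623, -0.4278, 0.5634], 'force': [-1.7766, 1.5694, 15.6382]}
tcp nest [-44.2   0.7  27.2]
```

View pics/scene5.png

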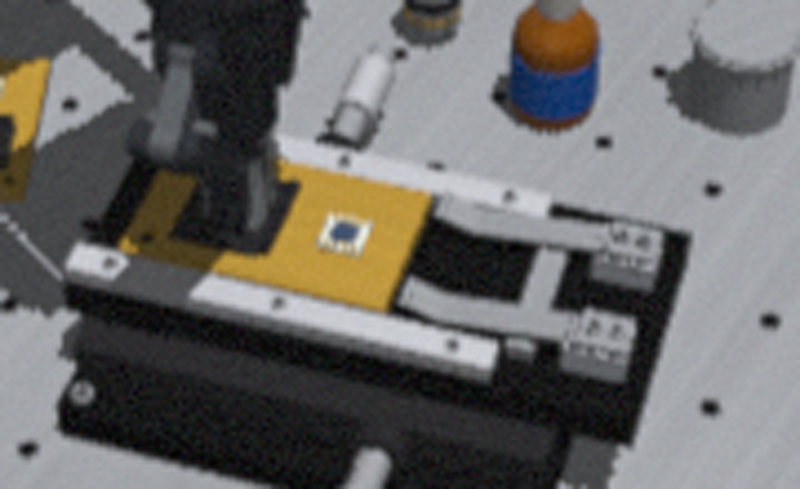

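View pics/wrist5.png

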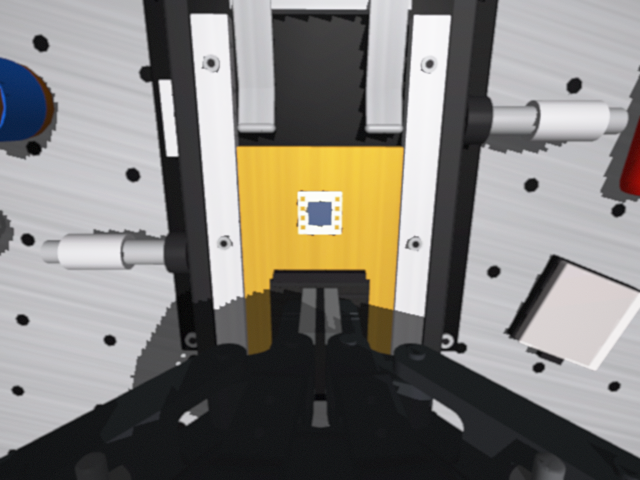

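The nose is now down and flat (scene view: its edge at (410,250) sits below the spring lips) with 15.6 N of press. Now the slide forward along tool +y.

>>> move_arm(deltas=[0,0,1,0,0,0,0,0,0,1,0,0,0,0,0,0,1,0,0,0,0,0,0,1,0,0,0,0,0,0,0,0,0,0,0])

```text
t: 6.15
tcp_pos: [0.532, -0.0548, 0.0272]
tool_rot: [0.427, 0.564, -0.429, 0.562]
force: [-4.7, -2.6, 19.2]
finger_gap: 0.004
```

```bash
python3 look.py 6
```

```text
{'t': 6.15, 'tcp_pos': [0.532, -0.0548, 0.0272], 'tool_rot': [0.4268, 0.5639, -0.4286, 0.5623], 'force': [-4.7416, -2.6106, 19.1851]}
tcp nest [-42.7   1.   27.2]
```

View pics/wrist6.png

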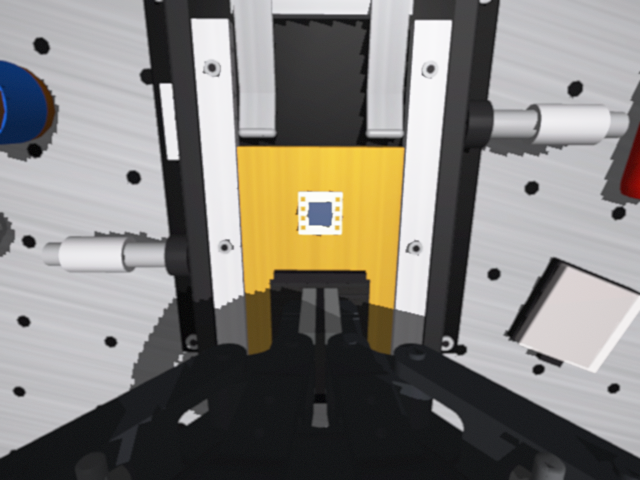

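>>> move_arm(deltas=[0,-0.4,1.5,0,0,0,0,0,0,1.5,0,0,0,0,0,0,1.5,0,0,0,0,0,0,1.5,0,0,0,0])

```text
t: 6.65
tcp_pos: [0.5374, -0.0531, 0.0272]
tool_rot: [0.427, 0.564, -0.429, 0.562]
force: [-6.8, -2.2, 16.5]
finger_gap: 0.004
```

>>> move_arm(deltas=[0,0,1.5,0,0,0,0,0,0,1.5,0,0,0,0])

```text
t: 6.85
tcp_pos: [0.5403, -0.0523, 0.0272]
tool_rot: [0.427, 0.564, -0.429, 0.562]
force: [-6.7, -2.1, 17.2]
finger_gap: 0.004
```

>>> move_arm(deltas=[0,-0.2,1.5,0,0,0,0,0,0,1.5,0,0,0,0,0,0,1.5,0,0,0,0,0,0,1.5,0,0,0,0])

```text
t: 7.25
tcp_pos: [0.5457, -0.0507, 0.0272]
tool_rot: [0.426, 0.565, -0.429, 0.562]
force: [-8.3, -3.1, 15.8]
finger_gap: 0.003
```

```bash
python3 look.py 7
```

```text
{'t': 7.25, 'tcp_pos': [0.5457, -0.0507, 0.0272], 'tool_rot': [0.4264, 0.5645, -0.4289, 0.5618], 'force': [-8.3127, -3.1087, 15.8474]}
tcp nest [-28.4   1.3  27.2]
```

View pics/wrist7.png

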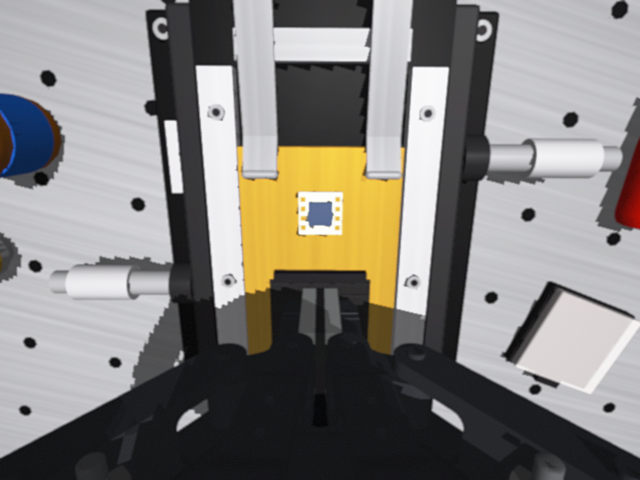

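View pics/scene7.png

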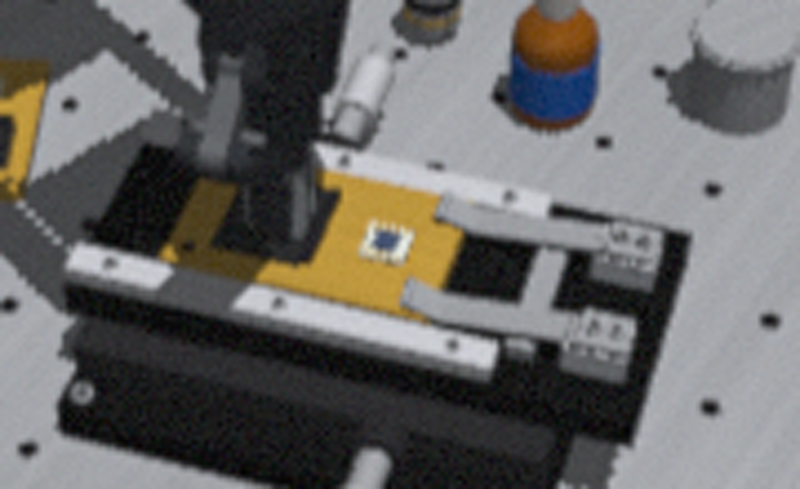

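Nose is under both lips (wrist view, rows 147 vs lips at 177) and the carrier moves with the finger. I'll continue.

>>> move_arm(deltas=[0,0,1.5,0,0,0,0,0,0,1.5,0,0,0,0,0,0,1.5,0,0,0,0])

```text
t: 7.65
tcp_pos: [0.5463, -0.0501, 0.0272]
tool_rot: [0.424, 0.567, -0.43, 0.56]
force: [-13.4, -7.0, 21.6]
finger_gap: 0.001
```

>>> move_arm(deltas=[0,0,1.5,0,0,0,0,0,0,1.5,0,0,0,0,0,0,1.5,0,0,0,0])

```text
t: 7.95
tcp_pos: [0.5477, -0.0493, 0.0272]
tool_rot: [0.422, 0.569, -0.431, 0.559]
force: [-19.3, -11.6, 25.6]
finger_gap: 0.0
```

>>> move_arm(deltas=[0,0,1.5,0,0,0,0,0,0,1.5,0,0,0,0,0,0,1.5,0,0,0,0])

```text
t: 8.25
tcp_pos: [0.5504, -0.0483, 0.0272]
tool_rot: [0.421, 0.57, -0.432, 0.558]
force: [-21.6, -12.9, 27.3]
finger_gap: 0.002
```

```bash
python3 look.py 8; python3 - <<'E'
from h import *
from station import manip
st=manip.sense();R=Rn.from_quat(st["tool_rot"]).as_matrix();print(R.round(3)); T=np.load("T.npz")["T"]
c,s=np.cos(T[2]),np.sin(T[2]);N=np.array([[c,s,0],[-s,c,0],[0,0,1]]);print("F nest",N@st["force"]);print("tool in nest\n",(N@R).round(3))
E
```

```text
{'t': 8.25, 'tcp_pos': [0.5504, -0.0483, 0.0272], 'tool_rot': [0.4215, 0.5698, -0.4319, 0.5578], 'force': [-21.5906, -12.8795, 27.301]}
tcp nest [-23.3   2.4  27.2]
[[-0.022  0.962  0.271]
 [-0.001  0.271 -0.962]
 [-1.    -0.022 -0.005]]
F nest [-22.03618717  -5.20016036  25.87943774]
tool in nest
 [[-0.022  1.     0.007]
 [ 0.004  0.007 -1.   ]
 [-1.    -0.022 -0.005]]
```

View pics/wrist8.png

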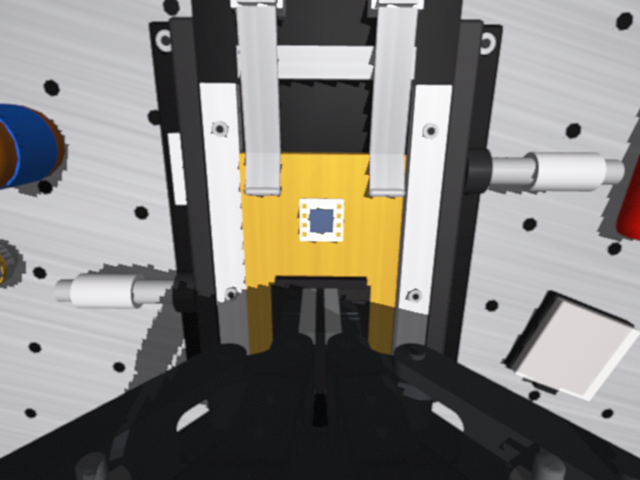

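View pics/scene8.png

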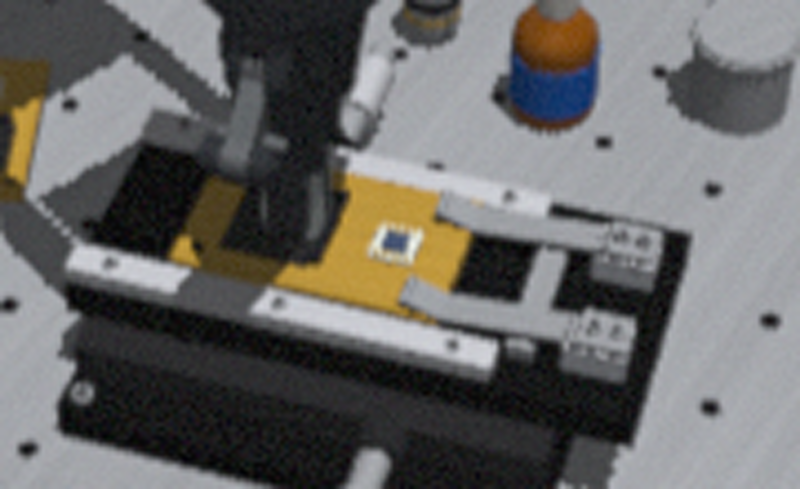

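>>> move_arm(deltas=[0,-0.6,0.5,1,0,0,0,0,-0.4,1,1,0,0,0,0,0,1,0.5,0,0,0])

```text
t: 8.65
tcp_pos: [0.5525, -0.0479, 0.0272]
tool_rot: [0.423, 0.571, -0.432, 0.556]
force: [-16.2, -3.0, 19.4]
finger_gap: 0.002
```

>>> move_arm(deltas=[0,0,1,0,0,0,0,0,0,1,0,0,0,0,0,0,1,0,0,0,0])

```text
t: 8.95
tcp_pos: [0.5579, -0.047, 0.0273]
tool_rot: [0.424, 0.569, -0.431, 0.558]
force: [-14.1, -3.5, 18.9]
finger_gap: 0.003
```

Moving again, and the forces have eased. Continuing.

>>> move_arm(deltas=[0,-0.2,1.5,0,0,0,0,0,0,1.5,0,0,0,0,0,0,1.5,0,0,0,0])

```text
t: 9.25
tcp_pos: [0.5625, -0.046, 0.0272]
tool_rot: [0.424, 0.569, -0.431, 0.558]
force: [-14.7, -3.7, 16.3]
finger_gap: -0.002
```

>>> move_arm(deltas=[0,0,1.5,0,0,0,0,0,0,1.5,0,0,0,0,0,0,1.5,0,0,0,0])

```text
t: 9.55
tcp_pos: [0.567, -0.0449, 0.0272]
tool_rot: [0.424, 0.569, -0.431, 0.558]
force: [-14.2, -2.6, 16.0]
finger_gap: -0.0
```

```bash
python3 look.py 9
```

```text
{'t': 9.55, 'tcp_pos': [0.567, -0.0449, 0.0272], 'tool_rot': [0.4238, 0.5688, -0.4309, 0.5578], 'force': [-14.2137, -2.551, 15.9772]}
tcp nest [-6.4  1.3 27.2]
```

View pics/wrist9.png

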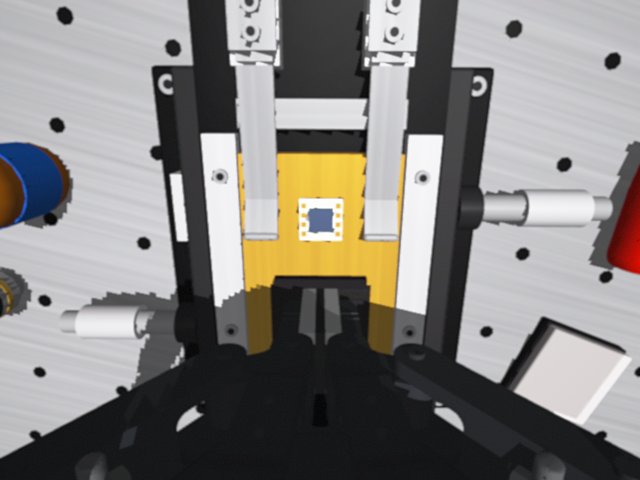

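View pics/scene9.png

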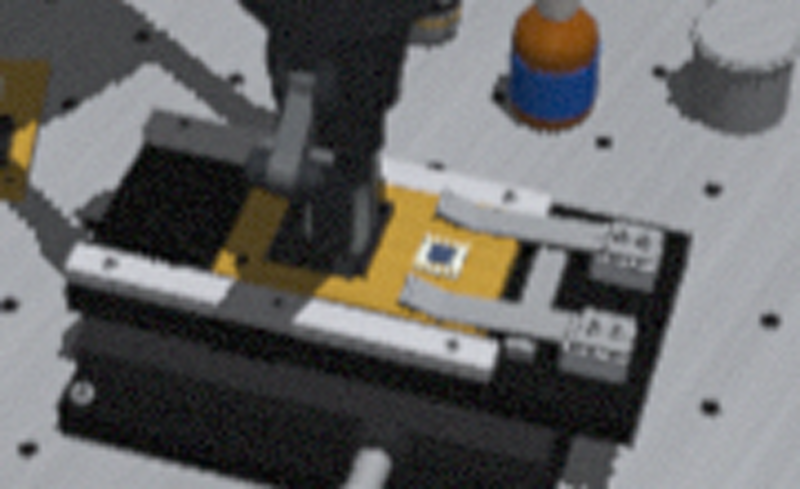

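About 9 mm is left: the nose is at row 152 and the stop face at about row 129.

>>> move_arm(deltas=[0,0,1.5,0,0,0,0,0,0,1.5,0,0,0,0,0,0,1.5,0,0,0,0,0,0,1.5,0,0,0,0])

```text
t: 10.05
tcp_pos: [0.5729, -0.0434, 0.0273]
tool_rot: [0.424, 0.569, -0.431, 0.558]
force: [-14.2, -3.9, 16.0]
finger_gap: -0.002
```

>>> move_arm(deltas=[0,0,1,0,0,0,0,0,0,1,0,0,0,0,0,0,1,0,0,0,0])

```text
t: 10.35
tcp_pos: [0.5753, -0.0428, 0.0272]
tool_rot: [0.423, 0.569, -0.431, 0.558]
force: [-16.2, -5.3, 17.5]
finger_gap: -0.003
```

>>> move_arm(deltas=[0,0,1,0,0,0,0,0,0,1,0,0,0,0,0,0,1,0,0,0,0])

```text
t: 10.65
tcp_pos: [0.5752, -0.0427, 0.0273]
tool_rot: [0.421, 0.571, -0.432, 0.556]
force: [-21.1, -8.2, 22.7]
finger_gap: -0.001
```

```bash
python3 look.py 10
```

```text
{'t': 10.65, 'tcp_pos': [0.5752, -0.0427, 0.0273], 'tool_rot': [0.4214, 0.5708, -0.4324, 0.5565], 'force': [-21.0687, -8.1876, 22.6784]}
tcp nest [ 2.2  1.2 27.3]
```

View pics/wrist10.png

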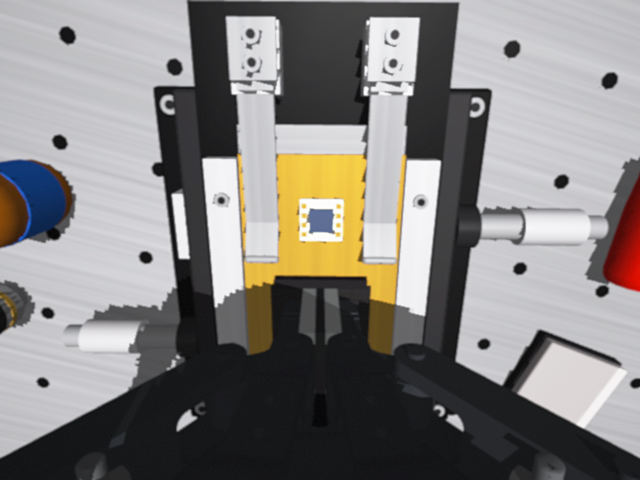

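The carrier is fully home: nose against the stop bar at row 153, and the finger stalled while the force rose. I'll ease the stored forward load first so the finger doesn't jump towards the chip, then lift.

>>> move_arm(deltas=[0,0,-2,0,0,0,0,0,0,-2,0,0,0,0,0,0,0,0,0,0,0])

```text
t: 11.05
tcp_pos: [0.5754, -0.0428, 0.0273]
tool_rot: [0.424, 0.568, -0.431, 0.558]
force: [-13.4, -2.6, 15.7]
finger_gap: 0.001
```

>>> move_arm(deltas=[0,0,-1.5,0,0,0,0,0,0,-1,0,0,0,0,0,0,0,0,0,0,0])

```text
t: 11.35
tcp_pos: [0.5755, -0.0428, 0.0273]
tool_rot: [0.426, 0.567, -0.43, 0.559]
force: [-9.3, 0.4, 11.5]
finger_gap: 0.002
```

>>> move_arm(deltas=[0,0,-1.5,0,0,0,0,0,0,-1,0,0,0,0,0,0,0,0,0,0,0])

```text
t: 11.65
tcp_pos: [0.5756, -0.0429, 0.0273]
tool_rot: [0.427, 0.565, -0.429, 0.56]
force: [-4.1, 3.2, 9.0]
finger_gap: -0.003
```

>>> move_arm(deltas=[0,-0.4,-0.5,-0.5,0,0,0,0,0,0,0,0,0,0])

```text
t: 11.85
tcp_pos: [0.5757, -0.043, 0.0273]
tool_rot: [0.427, 0.565, -0.429, 0.561]
force: [-4.1, 3.1, 5.8]
finger_gap: -0.0
```

>>> move_arm(deltas=[0,-1,0,0,0,0,0,0,-1,0,0,0,0,0,0,-3,-1,0,0,0,0,0,-5,-2,0,0,0,0,0,-10,0,0,0,0,0])

```text
t: 12.35
tcp_pos: [0.5761, -0.0455, 0.0481]
tool_rot: [0.428, 0.562, -0.428, 0.563]
force: [0.1, 0.5, -0.3]
finger_gap: 0.001
```

```bash
python3 look.py 11
```

```text
{'t': 12.35, 'tcp_pos': [0.5761, -0.0455, 0.0481], 'tool_rot': [0.4283, 0.5623, -0.428, 0.5632], 'force': [0.0719, 0.463, -0.3217]}
tcp nest [ 2.3 -1.7 48.1]
```

View pics/wrist11.png

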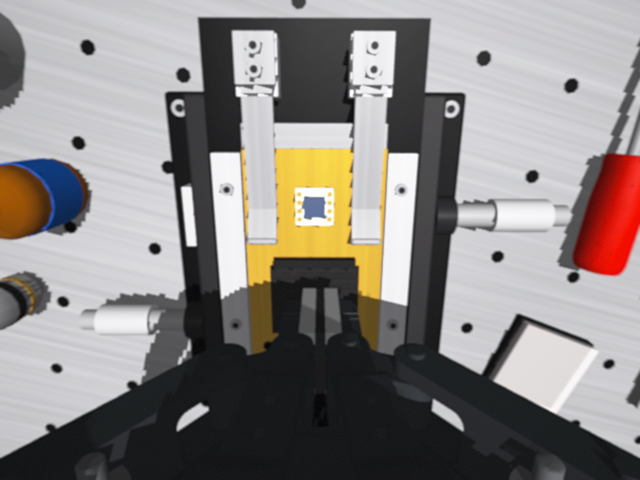

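View pics/scene11.png

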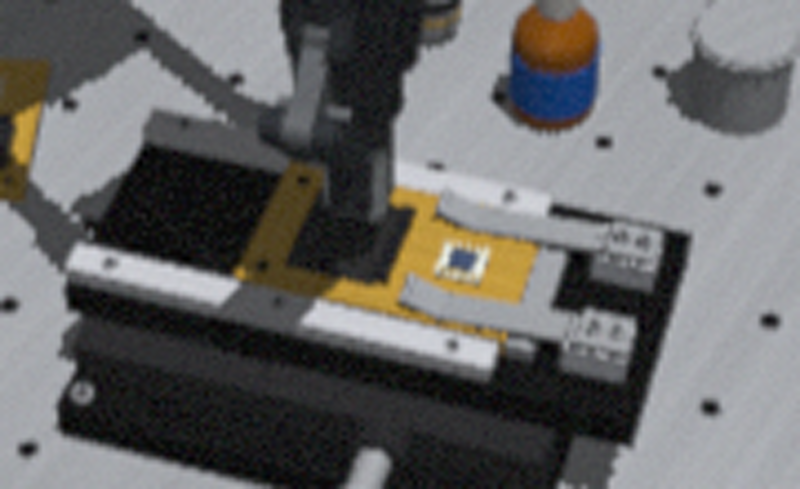

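Finger is clear and the carrier is still against the stop. I'll rise and take a full check.

>>> move_arm(deltas=[0,-30,0,0,0,0,0,0,-40,0,0,0,0,0,0,-40,-20,0,0,0,0,0,-40,-40,0,0,0,0,0,-10,-20,0,0,0,0,0,0,0,0,0,0,0])

```text
t: 13.05
tcp_pos: [0.5019, -0.0657, 0.2057]
tool_rot: [0.429, 0.561, -0.428, 0.564]
force: [-0.3, -0.4, -0.8]
finger_gap: 0.0
```

```bash
python3 look.py 12; python3 - <<'E'
from bp import *
s=load("wrist12");T=np.load("T.npz")["T"];P=cloud(s)
f=lambda p: nest2w(T,[p])
Xs=[[65,0,56],[15-50,0,58],[65,30,58]]
print(proj(s,nest2w(T,np.array(Xs)/1000)))
d=P.reshape(-1,3)-[*T[:2],0];c,sn=np.cos(T[2]),np.sin(T[2])
N=np.c_[c*d[:,0]+sn*d[:,1],-sn*d[:,0]+c*d[:,1],d[:,2]]*1000
im=s["image"].reshape(-1,3).astype(int)
m=(im[:,0]-im[:,2]>60)&(abs(N[:,1])<32)&(abs(N[:,0])<100)
for y0,y1 in((-14,-9),(9,14),(-28,-28+5),(23,28)):
    k=m&(N[:,1]>y0)&(N[:,1]<y1); x=N[k]
    print(y0,"x range",np.percentile(x[:,0],[0.5,99.5]).round(1),"z fit",np.polyfit(x[:,0],x[:,2],1).round(4),"z med",np.median(x[:,2]).round(1))
E
```

```text
{'t': 13.05, 'tcp_pos': [0.5019, -0.0657, 0.2057], 'tool_rot': [0.4287, 0.5611, -0.4281, 0.564], 'force': [-0.2877, -0.355, -0.769]}
tcp nest [-74.6  -1.5 205.7]
[[316.58846045  30.34417477]
 [316.57794412 165.09153013]
 [276.44013108  29.6120656 ]]
-14 x range [-36.5  65.2] z fit [3.60000e-03 5.80564e+01] z med 58.2
9 x range [-36.5  65.2] z fit [4.60000e-03 5.80639e+01] z med 58.3
-28 x range [-62.5  43.1] z fit [-0.43   59.4533] z med 58.3
23 x range [-36.6  24.9] z fit [9.00000e-03 5.82328e+01] z med 58.3
```

View pics/wrist12.png

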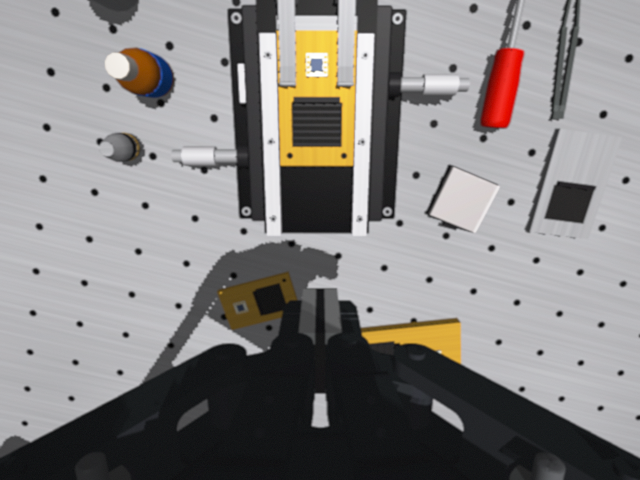

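View pics/scene12.png

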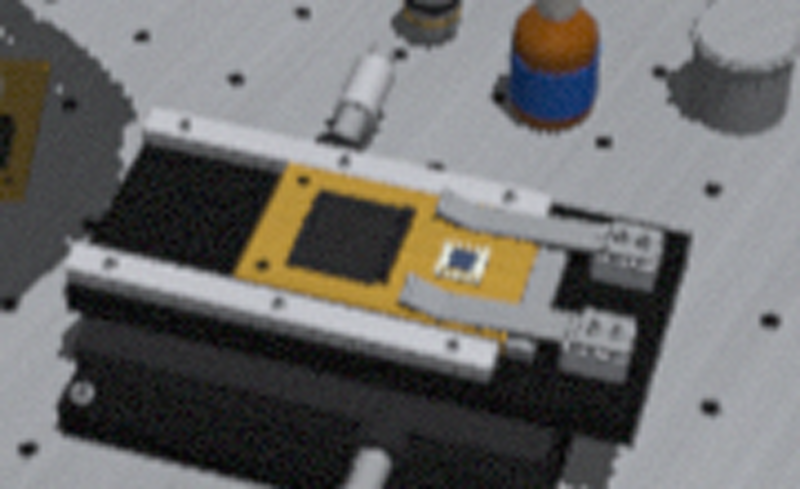

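Nose is at nest x ≈ 65 mm, on the stop. The plate is flat: top at 58.2 mm, slope about 0.004. Springs lie over it, the loose things are undisturbed and the arm is clear. Handing in.

```bash
python3 -c "
from station import job
print(job.sign_off())"
```

```text
the job is handed in; nothing more can be done
None
```

The carrier is loaded and the job is handed in, at about 13 s on the robot's clock. I pressed the thumb pad with the closed fingers until the nose went flat. Then I slid the carrier about 46 mm under both leaf springs to the end stop, eased the stored push and lifted the finger away.

- **Last checks:** The nose is at nest x ≈ 65 mm, against the stop. The plate is flat, with its top 58.2 mm up where 58 is expected, and a slope of about 0.004. Both springs lie over the carrier. The fingers are clear, and no loose thing in view looks moved (judged by eye, not measured). I could not read the spring and pin joints directly; I judged them from how flat the plate lies.
- **Force over the advised range:** At the spring lips the press rose briefly to about 27 N (12 to 20 N advised) and the forward push to about 22–24 N. At the end stop they were about 23 N and 22 N. Both were eased straight away.
- **Disagreement:** The closed fingertips really end about 31–35 mm short of the reported TCP. Two cameras and the contact height agreed on this, so I found the contact by touch.

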